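# Clamp the blue glass standard in the photometer

## Robot

A 6-joint arm with a two-finger parallel gripper is mounted at the origin on the work surface. World frame = base frame: x ahead of the robot, y to its left, z up, the work surface at z = 0. Lengths are in m, angles in rad, forces in N, time in s.
With the tool pointing down it reaches from about 0.3 to 0.75 m from the base axis. Payload 8.5 kg.
Tool frame: the origin (TCP) lies at the very end of the fingers, on their centre line; the grasp point (between the pads) lies bot.grip_point_offset behind it (bot.grip_point_offset is the distance from the TCP to the grasp point, in m); z points along the fingers, x is the direction in which the jaws open and shut, and the axes are right-handed (so a half turn about z gives the same grasp; the last joint's range is limited). The gripper opens to 85 mm and grips with 20 to 120 N. Pads are 22 mm wide; open, the fingers measure 114 mm over their backs; the gripper's body (76 mm by 85 mm) begins 54 mm behind the grasp point. The pads swing forward as they close: fully open they stand 13 mm farther back than shut.
Start: joints at [0.982, 0.381, 1.297, -0, 1.464, -0.215], TCP at [0.201, 0.512, 0.231] pointing down, gripper open.
Joint ranges: [-3.11, 3.11], [-0.89, 2.33], [0.22, 2.48], [-1.42, 4.56], [0.17, 2.85], [-2.88, 2.88]. Speed limits (rad/s): [2.39, 2.39, 3.14, 3.14, 3.14, 3.14].

## Interface

Orientations are given as a 3x3 rotation matrix whose columns are the frame's x, y, z axes.
In Python, from rig import telemetry, capture, camera_info, workorder, bot gives the robot as it stands.
- The arm moves only by the shell command python3 -m inch 'ROWS'. ROWS is JSON, a list of rows, each a list of 7 numbers: the turn, a rotation vector about the tool's x, y, z in rad, then the shift along the tool's x, y, z in mm, then the closure, from 0 (fully open) to 1 (shut). A call has 1 to 8 rows; each row is the pose to reach, as a shift and turn from the pose measured when the call began, along the tool's axes at that moment; what a row does not reach only later rows make up. A row lasts 1/8 s, in which the tool goes at most 62.5 mm and 10.7 degrees, less where a joint would pass 70% of its speed; a pose out of reach is approached as far as the arm can. A call with a gripper value outside its range is refused whole. The fingers move at their own pace and stop on an object; the grip force is fixed at half the most. Time passes only in rows, so rows that repeat a pose let the fingers close. It gives the time, the measured TCP pose, the force and the opening at its end, in the units of the state.
- telemetry.read_state(): the state, without advancing time (a new reading comes with each control period).
- capture(name): name is "side" or "top"; returns the picture (480x640x3 uint8, blue, green, red); there is no depth.
- camera_info(name): a dict with "intrinsics" (3x3 intrinsics, pixels), "pose" (4x4, takes a point from camera to world coordinates). Camera axes: x right, y down, z forward; pixel columns grow to the right and rows downward; lengths in m; the calibration is good to about 2 mm. A picture is of the moment at which its call begins. camera_info takes no time and is no camera call.
- workorder.sign_off(): hands the job in, once; it reports no verdict.
The state is a dict: "time_s": time; "qpos": joint angles; "qd": joint speeds; "joint_efforts": joint torques, N m; "ee_pos": TCP position; "eef_rot": TCP orientation; "ft_force": force on the tool from outside, world axes, zero at the start; "moment": the same for the moment, N m; "width": finger opening in m.
Only numpy, scipy, OpenCV 4.12 (cv2) and the standard library are available. Lean on these libraries where they do the work, as an engineer would, in place of code of your own. Each camera call takes 0.05 s, during which the arm holds its last target.

## Task

Take the blue glass standard out of the rack, stand it in the well of the photometer and let go of it, then swing the light-shield lid over it and press the lid down against the sprung plunger under the standard until the lid is fully shut on its stop. The lid has no latch and springs open again: finish while holding it fully shut, and leave the other two standards and the other things on the bench where they are.

Things in the scene. Friction and masses are not known exactly. Their poses are not given: they have to be found in the camera images.
- photometer: Bench photometer, cream housing fixed to the bench, 200 mm (its x) by 220 mm (its y) by 75 mm tall, origin at the centre of its underside, x pointing away from its front. Its flat top carries a display and keys on the -y half, and the sample well under the lid at x = -30, y = +45 mm.
- well_mouth (a point): Centre of the mouth of the round sample well, level with the housing's top (75 mm above the bench); axes as the photometer's. In the well sits the sprung plunger, an upright brass cup whose rim at rest is level with the mouth: the standard goes into the cup (29 mm inside diameter, 35 mm deep, flat floor) and then sticks out 35 mm above the housing.
- plunger (a joint): How far the plunger (the brass cup in the well, sliding straight down) is pressed down, m: 0 at rest, at most 0.014. Spring: 4.8 N preload plus 0.8 N per mm. With the standard in the well and the lid fully shut it reads about 0.010 (about 13 N).
- lid_hinge (a point): Middle of the lid's hinge line, fixed on the housing's top 55 mm behind the well (photometer +x side), 75 mm above the bench. The hinge line runs along the photometer's y. The lid is a dark grey hood, 100 mm from hinge line to free edge, 80 mm wide, 35 mm high outside, hollow, with a small white foot inside its roof that presses on the middle of the standard.
- lid (a joint): Opening angle of the lid, rad: 0 fully shut on its hard stop, up to 2.0 open (pi/2 stands upright over the hinge, larger leans back away from the robot); it starts at 1.65 to 1.9. A stiff hinge (about 0.11 N m of friction): it stays where it is left until it rests on the standard, from about 0.19 rad down it presses the standard on the plunger, and springs back open when let go. The stop is the hinge's own.
- lid_pad (a point): Point to press on the lid's outer face: centre of a yellow pad 30 x 50 mm, 80 mm from the hinge line, moving with the lid; z is that face's outward normal (up when shut), x points to the hinge. Shut, it lies 36 mm above the housing's top and 25 mm in front of the well axis; open, it faces away from the robot.
- blue_center (a point): The blue glass reference standard: upright solid cylinder 70 mm tall, tinted glass 25 mm in diameter with a cap of the same colour (26 mm in diameter, the top 24 mm), about 70 g. It stands in one of the rack's three holes (any of them), 20 mm deep in it, so its upper 50 mm stick out. This point is its centre, half-way up; z along its axis.
- amber_center (a point): The amber (orange) glass reference standard: upright solid cylinder 70 mm tall, tinted glass 25 mm in diameter with a cap of the same colour (26 mm in diameter, the top 24 mm), about 70 g. It stands in one of the rack's three holes (any of them), 20 mm deep in it, so its upper 50 mm stick out. Leave it alone. This point is its centre.
- green_center (a point): The green glass reference standard: upright solid cylinder 70 mm tall, tinted glass 25 mm in diameter with a cap of the same colour (26 mm in diameter, the top 24 mm), about 70 g. It stands in one of the rack's three holes (any of them), 20 mm deep in it, so its upper 50 mm stick out. Leave it alone. This point is its centre.
- rack: White rack fixed to the bench, 56 mm (x) by 184 mm (y) by 40 mm tall, origin at the centre of its underside; three holes 29 mm in diameter and 20 mm deep at y = -60, 0 and +60 mm.
- jar: Glass jar with a black cap, 84 mm in diameter, 130 mm tall; bystander, origin under its centre.
- beaker: Small glass beaker, 72 mm in diameter, 85 mm tall; bystander, origin under its centre.
- reagent: Amber glass bottle with a white cap, 60 mm in diameter, 140 mm tall; bystander, origin under its centre.
- mortar: White ceramic mortar bowl, 90 mm in diameter, 50 mm tall; bystander, origin under its centre.
- scoop: Steel lab scoop 180 mm long lying on the bench; bystander, origin at the centre of its underside.
There are look-alikes about, which are no part of the job. What is shaped like the part that bears blue_center but pink is not meant.

How it is judged:
On the way, in this order (a step that is already met when the one before it is completed fails the run):
1. the blue standard stands in the well on the plunger, let go, the lid still open (horizontal distance between blue_center and well_mouth below 0.006 m and angle between blue_center's own z axis and vertical below 0.15 rad and z of blue_center in the frame of well_mouth below 0.004 m and contact force between the fingers and std_blue below 0.1 N and value of joint lid above 0.5 rad), for 0.2 s.
2. the lid is pressed fully shut over it (value of joint lid below 0.03 rad and value of joint plunger above 0.0075 m), for 0.2 s.
At the end, for the whole second after the job is handed in: The blue standard is upright in the well (within 6 mm of its axis, 0.15 rad), the lid is shut to within 0.03 rad of its stop with the plunger pressed more than 7.5 mm by the standard, and the robot is pressing on the lid with more than 2 N (all of step 2 and horizontal distance between blue_center and well_mouth below 0.006 m and angle between blue_center's own z axis and vertical below 0.15 rad and contact force between any of the fingers, the arm and lid above 2 N and contact force between lid and std_blue above 2 N); the arm keeps its last pose, push and grip.
It fails at once if the amber or green standard is moved more than 30 mm (distance of any of amber_center, green_center from where it was at the start of the episode above 0.03 m).
It fails at once if the jar, beaker, reagent bottle, mortar or scoop is moved more than 30 mm (distance of any of jar, beaker, reagent, mortar, scoop from where it was at the start of the episode above 0.03 m).
It also fails if it takes over 53 s, if anything falls off the work surface, if the arm or the gripper's body presses on something with over 40 N, if the wrist force passes 120 N, or if a joint passes its speed limit or range.

## Working session

There is one attempt and no reset: what is moved stays moved. The work goes in short steps, Python scripts to look and compute and a shell command to move; the robot and the scene stay as the last step left them, time stands still between calls to the robot, and variables do not carry over. Pictures are saved under pics/ and viewed, and the job is handed in when it is done.

```bash
ls; mkdir -p pics
python3 - <<'E'
from rig import telemetry,capture,camera_info,bot
import cv2
s=telemetry.read_state()
for k,v in s.items(): print(k,v)
print(bot.grip_point_offset)
for n in("side","top"):
    cv2.imwrite(f"pics/{n}0.png",capture(n)); c=camera_info(n); print(c)
E
```

```text
pics
time_s 0.0
qpos [ 9.81701410e-01  3.81206066e-01  1.29825635e+00 -4.36158393e-06
  1.46359879e+00 -2.15337192e-01]
qd [-7.08185952e-04  5.16789060e-04 -2.09932546e-04  3.01066378e-04
  5.80312038e-04 -2.93271659e-05]
joint_efforts [-1.27579857e-03 -4.48462558e+01 -2.31274939e+01 -2.21716386e-04
  4.76744099e-03 -1.28065639e-05]
ee_pos [0.20067089 0.51177287 0.23070786]
eef_rot [[ 3.65115280e-01  9.30961961e-01 -8.12335043e-04]
 [ 9.30961208e-01 -3.65116053e-01 -1.22342852e-03]
 [-1.43556197e-03 -3.09559968e-04 -9.99998922e-01]]
ft_force [-0.14279796  0.20262563  0.91778841]
moment [ 0.04473204 -0.0090627  -0.00353769]
width 0.08568067278156766
0.0187
{'intrinsics': array([[507.36664782,   0.        , 315.36627984],
       [  0.        , 507.36664782, 234.04214036],
       [  0.        ,   0.        ,   1.        ]]), 'pose': array([[ 0.99780792, -0.02931117,  0.05933138,  0.53521465],
       [-0.06392428, -0.6588304 ,  0.74957067, -0.96455785],
       [ 0.01711853, -0.75172027, -0.65925989,  0.96838786],
       [ 0.        ,  0.        ,  0.        ,  1.        ]])}
{'intrinsics': array([[470.5128293 ,   0.        , 320.18460149],
       [  0.        , 470.5128293 , 240.41169677],
       [  0.        ,   0.        ,   1.        ]]), 'pose': array([[-0.02936314, -0.98648955,  0.16117125,  0.37783544],
       [-0.99932106,  0.03256147,  0.01723848, -0.01951393],
       [-0.02225355, -0.16055564, -0.98677589,  1.38080327],
       [ 0.        ,  0.        ,  0.        ,  1.        ]])}
```

View pics/side0.png

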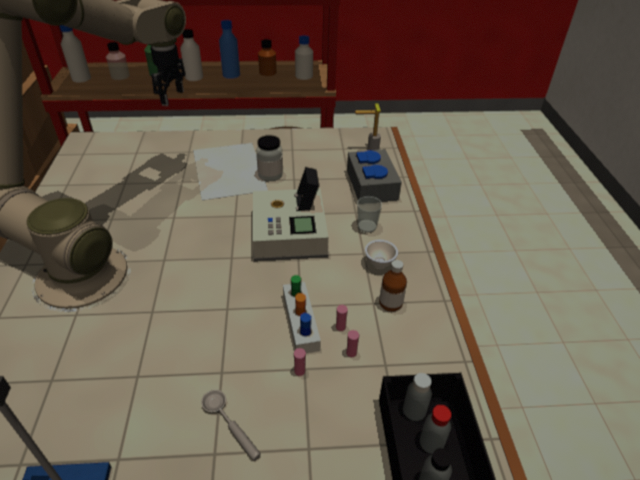

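View pics/top0.png

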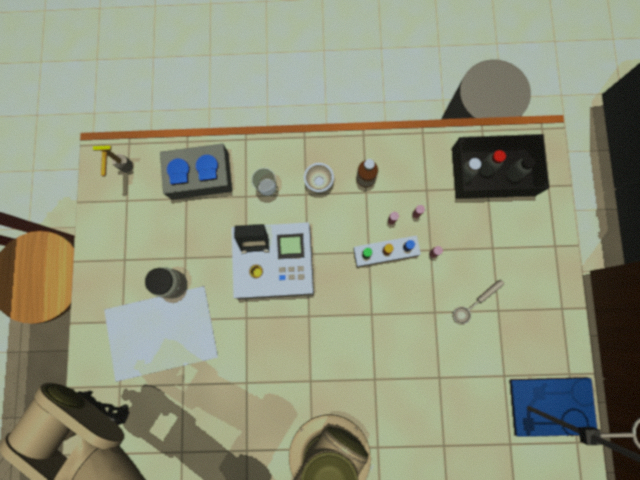

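Run:
```python
import cv2,numpy as np
t=cv2.imread("pics/top0.png");s=cv2.imread("pics/side0.png")
a=cv2.resize(t[205:305,225:325],None,fx=4,fy=4,interpolation=cv2.INTER_CUBIC)
b=cv2.resize(t[200:300,350:450],None,fx=4,fy=4,interpolation=cv2.INTER_CUBIC)
cv2.imwrite("pics/ct.png",np.hstack([a,b]))
a=cv2.resize(s[165:265,240:340],None,fx=4,fy=4,interpolation=cv2.INTER_CUBIC)
b=cv2.resize(s[265:365,265:365],None,fx=4,fy=4,interpolation=cv2.INTER_CUBIC)
cv2.imwrite("pics/cs.png",np.hstack([a,b]))
```

```text
(no output)
```

View pics/ct.png

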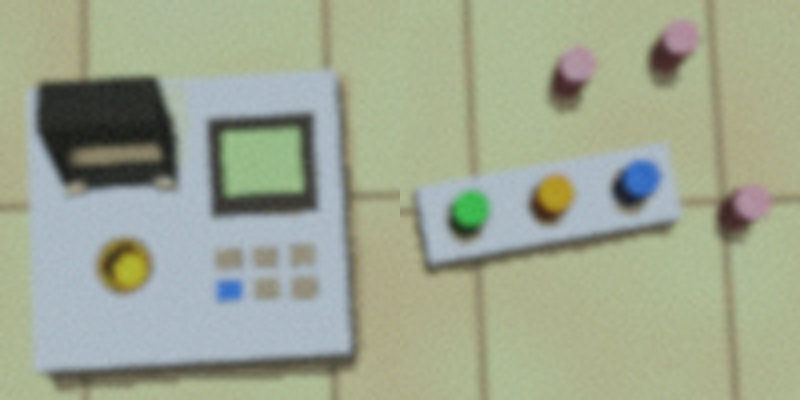

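View pics/cs.png

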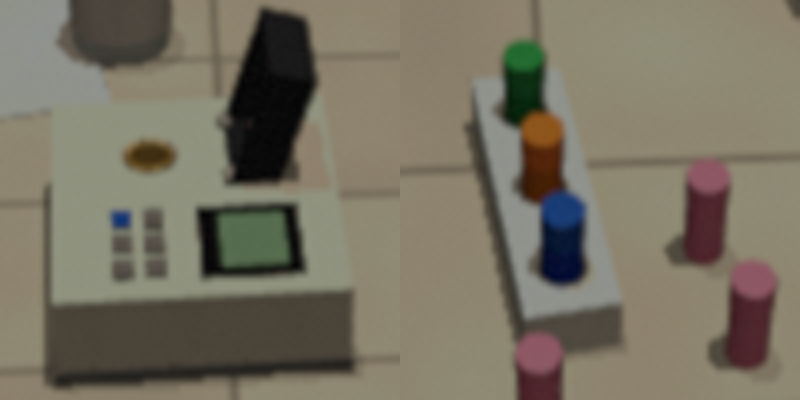

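```bash
cat > h.py <<'E'
import numpy as np
from rig import camera_info
def ray(n,u,v):
    c=camera_info(n);K=c["intrinsics"];P=c["pose"]
    d=P[:3,:3]@np.linalg.solve(K,[u,v,1.]);return P[:3,3],d
def plane(n,u,v,z):
    o,d=ray(n,u,v);return o+d*(z-o[2])/d[2]
def proj(n,p):
    c=camera_info(n);K=c["intrinsics"];P=c["pose"]
    q=K@(P[:3,:3].T@(np.asarray(p)-P[:3,3]));return q[:2]/q[2]
def tri(a,b):
    A=[];B=[]
    for n,(u,v) in (("top",a),("side",b)):
        o,d=ray(n,u,v);d/=np.linalg.norm(d);M=np.eye(3)-np.outer(d,d);A.append(M);B.append(M@o)
    x=np.linalg.lstsq(np.vstack(A),np.hstack(B),rcond=None)[0];return x
E
python3 - <<'E'
import cv2,numpy as np
from h import *
np.set_printoptions(precision=4,suppress=True)
def cen(img,lo,hi,box):
    x0,y0,x1,y1=box;c=cv2.resize(img[y0:y1,x0:x1],None,fx=4,fy=4,interpolation=cv2.INTER_CUBIC)
    m=cv2.inRange(cv2.cvtColor(c,cv2.COLOR_BGR2HSV),lo,hi)
    cs,_=cv2.findContours(m,cv2.RETR_EXTERNAL,cv2.CHAIN_APPROX_NONE)
    k=max(cs,key=cv2.contourArea);e=cv2.minEnclosingCircle(k);M=cv2.moments(k)
    f=lambda p:((p[0]+.5)/4-.5+x0,(p[1]+.5)/4-.5+y0)
    return f((M["m10"]/M["m00"],M["m01"]/M["m00"])),f(e[0]),e[1]/4,M["m00"]/16,k
T=cv2.imread("pics/top0.png");S=cv2.imread("pics/side0.png")
for nm,h0,h1,V,Vs in(("blue",100,130,140,120),("amber",10,25,140,120),("green",45,75,140,90)):
    tb=(352,230,425,270);sb=(280,270,325,345)
    a=cen(T,(h0,90,V),(h1,255,255),tb);b=cen(S,(h0,90,Vs),(h1,255,255),sb)
    print(nm,a[:4],plane("top",*a[0],.09),"\n   side",b[:4],plane("side",*b[0],.09),tri(a[0],b[0]))
w=cen(T,(15,90,0),(35,255,255),(240,255,275,290));print("well",w[:4],plane("top",*w[0],.075))
w=cen(S,(5,90,0),(35,255,255),(262,192,292,215));print("well s",w[:4],plane("side",*w[0],.075))
for n,pts in(("top",[(30,88),(335,70),(352,355),(38,370)]),("side",[(52,105),(320,98),(352,288),(50,303)])):
    off=(225,205) if n=="top" else (240,165)
    print(n,np.array([plane(n,off[0]+(p[0]+.5)/4-.5,off[1]+(p[1]+.5)/4-.5,.075)[:2] for p in pts]))
for n,pts in(("top",[(416,188),(665,145),(680,215),(428,268)]),("side",[(473,83),(560,70),(620,303),(524,320)])):
    off=(250,200) if n=="top" else (165,265)
    print("rack",n,np.array([plane(n,off[0]+(p[0]+.5)/4-.5,off[1]+(p[1]+.5)/4-.5,.04)[:2] for p in pts]))
E
```

```text
blue ((410.160855206725, 243.87011065362842), (410.00634002685547, 243.92391300201416), 4.736293315887451, 60.71875) [ 0.5708 -0.2454  0.09  ] 
   side ((308.87166666666667, 314.3883333333333), (309.0, 314.625), 1.8582836389541626, 0.78125) [ 0.5825 -0.2356  0.09  ] [ 0.5759 -0.2435  0.098 ]
amber ((388.58697645242233, 247.80942385639838), (388.4496154785156, 248.01179885864258), 4.541558742523193, 53.96875) [ 0.5617 -0.1854  0.09  ] 
   side ((300.39587550607285, 296.98089574898785), (300.1458339691162, 297.375), 5.323949813842773, 61.75) [ 0.5658 -0.1833  0.09  ] [ 0.5637 -0.185   0.0914]
green ((367.4561663840211, 251.4802854720181), (367.3097667694092, 251.67091751098633), 4.505648136138916, 55.28125) [ 0.5534 -0.1266  0.09  ] 
   side ((295.48356453558506, 278.3354945717732), (295.5, 279.0), 5.003149032592773, 51.8125) [ 0.5566 -0.1237  0.09  ] [ 0.5548 -0.1263  0.0923]
well ((255.66818622269204, 270.9587077167019), (255.6907901763916, 271.0), 6.325896739959717, 118.25) [0.5107 0.1859 0.075 ]
well s ((276.8888338470571, 203.55909658006752), (276.875, 203.375), 6.08278751373291, 70.96875) [0.5141 0.1881 0.075 ]
top [[0.639  0.252 ]
 [0.6447 0.0352]
 [0.4436 0.0285]
 [0.4399 0.2463]]
side [[0.4432 0.252 ]
 [0.6412 0.2527]
 [0.6475 0.0394]
 [0.4481 0.0334]]
rack top [[ 0.5756 -0.0917]
 [ 0.601  -0.2719]
 [ 0.5499 -0.2794]
 [ 0.5176 -0.0979]]
rack side [[ 0.5257 -0.0985]
 [ 0.5802 -0.09  ]
 [ 0.6052 -0.27  ]
 [ 0.5511 -0.2788]]
```

```bash
cat >> h.py <<'E'
def rel(pos,yaw,pitch=0):
    """shift mm & rotvec to reach pos, with tool-x yaw (deg), tool down; pitch deg about tool y"""
    from rig import telemetry
    from scipy.spatial.transform import Rotation as R
    s=telemetry.read_state();C=s["eef_rot"]
    y=np.radians(yaw);x=np.array([np.cos(y),np.sin(y),0]);z=np.array([0,0,-1.])
    G=np.column_stack([x,np.cross(z,x),z])@R.from_rotvec([0,np.radians(pitch),0]).as_matrix()
    print("t %.2f"%s["time_s"],"ee",s["ee_pos"].round(4),"F",np.round(s["ft_force"],1),"w",round(s["width"],4))
    print("turn",R.from_matrix(C.T@G).as_rotvec().round(3),"shift",(1000*C.T@(np.array(pos)-s["ee_pos"])).round(1))
E
python3 -c "
from h import *
rel((.572,-.2443,.15),8.2)"
```

```text
t 0.10 ee [0.2007 0.5118 0.2308] F [-0.2  0.7  0.9] w 0.0853
turn [0.000e+00 1.000e-03 1.054e+00] shift [-568.2  621.8   81.3]
```

```bash
python3 -m inch '[[0,0,1.054,-568,622,30,0.45],[0,0,1.054,-568,622,30,0.45],[0,0,1.054,-568,622,30,0.45],[0,0,1.054,-568,622,30,0.45],[0,0,1.054,-568,622,30,0.45],[0,0,1.054,-568,622,30,0.45],[0,0,1.054,-568,622,30,0.45],[0,0,1.054,-568,622,30,0.45]]'; python3 -c "
from h import *
rel((.572,-.2443,.15),8.2)"
```

```text
time_s: 1.1
ee_pos: [0.4216, 0.0615, 0.2134]
eef_rot: [[0.99, 0.142, -0.001], [0.142, -0.99, -0.001], [-0.001, 0.001, -1.0]]
ft_force: [0.9, 0.1, 0.2]
width: 0.0467
t 1.10 ee [0.4216 0.0615 0.2134] F [0.9 0.1 0.2] w 0.0467
turn [ 0.001  0.001 -0.   ] shift [105.4 324.   63.6]
```

```bash
python3 -m inch '[[0,0,0,105.4,324,35,0.45],[0,0,0,105.4,324,35,0.45],[0,0,0,105.4,324,35,0.45],[0,0,0,105.4,324,50,0.45],[0,0,0,105.4,324,60,0.45],[0,0,0,105.4,324,64,0.45],[0,0,0,105.4,324,64,0.45],[0,0,0,105.4,324,64,0.45]]'; python3 -c "
from h import *
rel((.572,-.2443,.057),8.2)
import cv2
from rig import capture
a=[]
for n in('side','top'):
    i=capture(n); cv2.imwrite('pics/%s1.png'%n,i)
    p=proj(n,(.572,-.244,.1)); x,y=int(p[0])-50,int(p[1])-50
    print(n,x,y); a.append(cv2.resize(i[y:y+100,x:x+100],None,fx=4,fy=4,interpolation=cv2.INTER_CUBIC))
cv2.imwrite('pics/c1.png',cv2.hconcat(a))"
```

```text
time_s: 2.1
ee_pos: [0.5717, -0.2436, 0.1497]
eef_rot: [[0.99, 0.143, -0.001], [0.143, -0.99, -0.0], [-0.001, 0.0, -1.0]]
ft_force: [0.1, -0.3, -0.3]
width: 0.0469
t 2.10 ee [ 0.5717 -0.2436  0.1497] F [ 0.1 -0.3 -0.3] w 0.0469
turn [ 0.     0.001 -0.   ] shift [ 0.3  0.7 92.7]
side 254 264
top 360 192
```

View pics/c1.png

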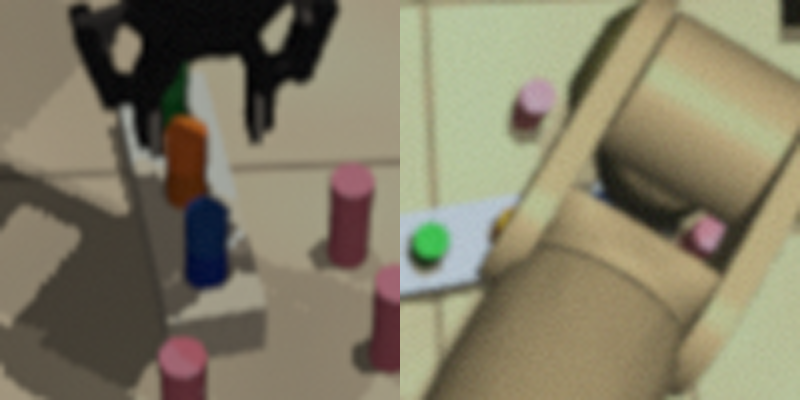

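The side crop shows the fingertips at about (155,150) and (258,138), straddling the blue cap at about (206,205). I'm going down to grip it.

```bash
python3 -m inch '[[0,0,0,0.3,0.7,40,0.45],[0,0,0,0.3,0.7,70,0.45],[0,0,0,0.3,0.7,90,0.45],[0,0,0,0.3,0.7,92.5,0.45],[0,0,0,0.3,0.7,92.5,0.9],[0,0,0,0.3,0.7,92.5,0.9],[0,0,0,0.3,0.7,92.5,0.9],[0,0,0,0.3,0.7,92.5,0.9]]'; python3 -c "
from h import *
rel((.5124,.187,.18),8.2)
import cv2
from rig import capture
i=capture('side'); cv2.imwrite('pics/side2.png',i)
cv2.imwrite('pics/c2.png',cv2.resize(i[250:370,240:400],None,fx=4,fy=4,interpolation=cv2.INTER_CUBIC))"
```

```text
time_s: 3.2
ee_pos: [0.5728, -0.2441, 0.0593]
eef_rot: [[0.99, 0.143, 0.002], [0.143, -0.99, -0.002], [0.002, 0.003, -1.0]]
ft_force: [-0.4, 1.2, 6.7]
width: 0.0247
t 3.20 ee [ 0.5728 -0.2441  0.0593] F [-0.4  1.2  6.7] w 0.0247
turn [ 0.003 -0.002  0.001] shift [   2.2 -435.  -121.8]
```

View pics/c2.png

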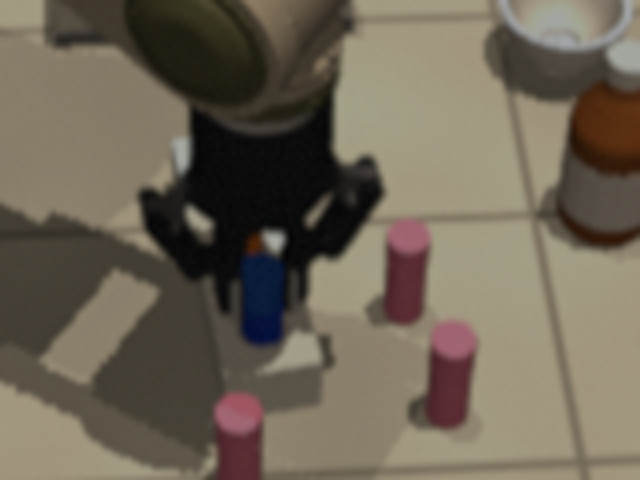

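```bash
python3 -m inch '[[0,0,0,0,0,-20,0.9],[0,0,0,0,0,-60,0.9],[0,0,0,0,0,-120,0.9],[0,0,0,2,-435,-122,0.9],[0,0,0,2,-435,-122,0.9],[0,0,0,2,-435,-122,0.9],[0,0,0,2,-435,-122,0.9],[0,0,0,2,-435,-122,0.9]]'; python3 -c "
from h import *
rel((.5124,.187,.15),4)"
```

```text
time_s: 4.25
ee_pos: [0.5286, 0.0674, 0.1804]
eef_rot: [[0.99, 0.143, 0.003], [0.143, -0.99, -0.002], [0.002, 0.003, -1.0]]
ft_force: [1.6, -0.3, -0.6]
width: 0.0244
t 4.25 ee [0.5286 0.0674 0.1804] F [ 1.6 -0.3 -0.6] w 0.0244
turn [ 0.003 -0.002  0.074] shift [   1.  -120.7   30. ]
```

```bash
python3 -m inch '[[0.003,-0.002,0,1,-120.7,0,0.9],[0.003,-0.002,0,1,-120.7,0,0.9],[0.003,-0.002,0,1,-120.7,20,0.9],[0.003,-0.002,0,1,-120.7,30,0.9],[0.003,-0.002,0,1,-120.7,30,0.9],[0.003,-0.002,0,1,-120.7,30,0.9]]'; python3 -c "
from h import *
rel((.5124,.187,.15),8.2)
import cv2
from rig import capture
a=[]
for n in('side','top'):
    i=capture(n); cv2.imwrite('pics/%s3.png'%n,i)
    p=proj(n,(.5124,.187,.1)); x,y=int(p[0])-50,int(p[1])-50
    print(n,x,y); a.append(cv2.resize(i[y:y+100,x:x+100],None,fx=4,fy=4,interpolation=cv2.INTER_CUBIC))
cv2.imwrite('pics/c3.png',cv2.hconcat(a))"
```

```text
time_s: 5.0
ee_pos: [0.513, 0.1863, 0.1506]
eef_rot: [[0.99, 0.142, 0.001], [0.142, -0.99, 0.0], [0.001, -0.0, -1.0]]
ft_force: [0.5, 0.0, -0.8]
width: 0.0241
t 5.00 ee [0.513  0.1863 0.1506] F [ 0.5  0.  -0.8] w 0.0241
turn [-0.    -0.001 -0.001] shift [-0.5 -0.8  0.6]
side 226 146
top 203 219
```

View pics/c3.png

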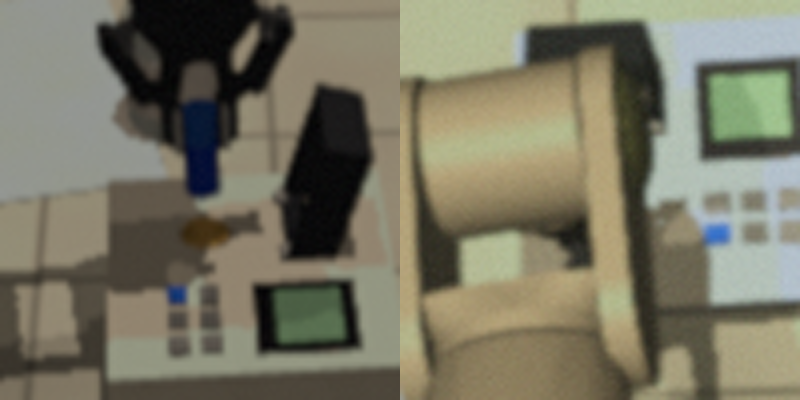

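Run:
```python
import cv2,numpy as np
from h import *
S=cv2.imread("pics/side3.png");x0,y0=226,146
c=cv2.resize(S[y0:y0+100,x0:x0+100],None,fx=4,fy=4,interpolation=cv2.INTER_CUBIC)
hsv=cv2.cvtColor(c,cv2.COLOR_BGR2HSV)
m=cv2.inRange(hsv,(100,120,30),(130,255,255));m[260:]=0
ys,xs=np.nonzero(m);f=lambda p,o:(p+.5)/4-.5+o
print("bbox",xs.min(),xs.max(),ys.min(),ys.max())
for y in range(ys.min(),ys.max(),8):
    r=xs[ys==y];print(y,r.min(),r.max(),end=" | ")
w=cv2.inRange(hsv,(8,110,40),(30,255,255));w[:200]=0;w[260:]=0
k=max(cv2.findContours(w,0,1)[0],key=cv2.contourArea);print("\nwell",cv2.boundingRect(k))
B=proj("side",(.513,.1863,.1113));T=proj("side",(.513,.1863,.1813))
print("pred bottom ctr crop",(B-[x0,y0]+.5)*4,"top",(T-[x0,y0]+.5)*4)
# predicted lowest bottom-ring pixel and well mouth
a=np.linspace(0,2*np.pi,100)
ring=np.array([proj("side",(.513+.0125*np.cos(t),.1863+.0125*np.sin(t),.1113)) for t in a]);print("ring",(ring.min(0)-[x0,y0]+.5)*4,(ring.max(0)-[x0,y0]+.5)*4)
ring=np.array([proj("side",(.5124+.0145*np.cos(t),.187+.0145*np.sin(t),.075)) for t in a]);print("wellring",(ring.min(0)-[x0,y0]+.5)*4,(ring.max(0)-[x0,y0]+.5)*4)
for d in((.001,0,0),(0,.001,0)): print((proj("side",np.array([.5124,.187,.09])+d)-proj("side",[.5124,.187,.09]))*4)
```

```text
bbox 182 218 102 193
102 194 207 | 110 182 217 | 118 184 217 | 126 185 216 | 134 185 217 | 142 186 218 | 150 187 214 | 158 188 213 | 166 189 214 | 174 189 214 | 182 189 215 | 190 191 212 | 
well (181, 217, 49, 32)
pred bottom ctr crop [202.37817317 192.99403097] top [198.88789492 110.23277625]
ring [184.54963078 182.39639793] [220.19677759 203.72891222]
wellring [182.9186244  220.88248321] [223.57263956 245.81641277]
[ 1.41178131 -0.03561552]
[-0.00839843 -0.85590251]
```

Run:
```python
import cv2
S=cv2.imread("pics/side3.png")
cv2.imwrite("pics/c3b.png",cv2.resize(cv2.convertScaleAbs(S[165:215,255:305],alpha=2.),None,fx=12,fy=12,interpolation=cv2.INTER_NEAREST))
for v in range(166,212): print(v,S[v,275:277].mean(0).astype(int),end="; ")
```

```text
166 [64 73 80]; 167 [64 73 80]; 168 [64 73 81]; 169 [63 70 77]; 170 [58 57 61]; 171 [52 34 29]; 172 [49 23  8]; 173 [49 23  7]; 174 [49 23  8]; 175 [51 24  7]; 176 [52 25  8]; 177 [51 24  8]; 178 [52 24  8]; 179 [50 23  6]; 180 [51 23  6]; 181 [50 22  6]; 182 [50 22  8]; 183 [51 17  7]; 184 [51 15  6]; 185 [52 15  5]; 186 [52 16  7]; 187 [51 14  4]; 188 [52 16  6]; 189 [51 14  5]; 190 [51 14  5]; 191 [51 15  7]; 192 [51 13  4]; 193 [51 13  4]; 194 [56 34 29]; 195 [82 81 77]; 196 [109 121 118]; 197 [114 132 130]; 198 [ 94 110 113]; 199 [64 78 85]; 200 [39 58 72]; 201 [23 49 67]; 202 [19 46 66]; 203 [19 47 65]; 204 [18 46 64]; 205 [18 46 64]; 206 [21 48 66]; 207 [30 52 69]; 208 [44 59 71]; 209 [54 66 73]; 210 [59 71 78]; 211 [59 71 78];
```

View pics/c3b.png

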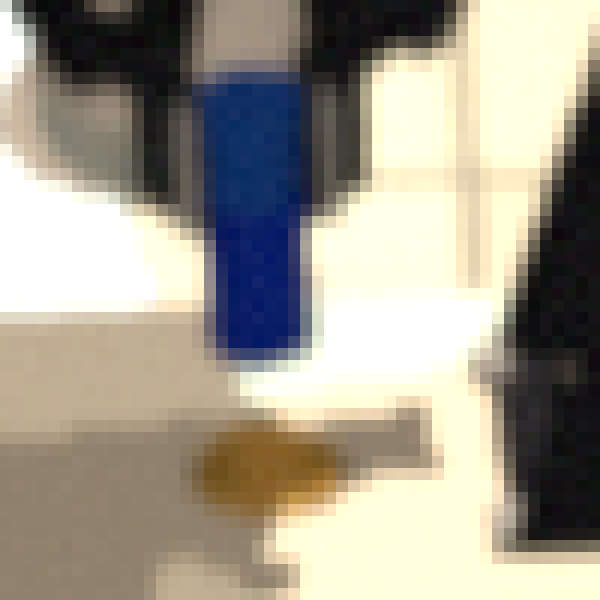

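The standard looks short in the side view (rows 170.5–195, about 26.4 px expected), so it may be tilted about the jaw axis. I'll turn the tool 90° so that any tilt shows sideways in that view.

```bash
python3 -m inch '[[0,0,-1.45,0,0,-10,0.9],[0,0,-1.45,0,0,-10,0.9],[0,0,-1.45,0,0,-10,0.9],[0,0,-1.45,0,0,-10,0.9],[0,0,-1.45,0,0,-10,0.9],[0,0,-1.45,0,0,-10,0.9],[0,0,-1.45,0,0,-10,0.9],[0,0,-1.45,0,0,-10,0.9]]'; python3 -m inch '[[0,0,-0.04,0,0,0,0.9],[0,0,-0.04,0,0,0,0.9]]';python3 -c "
from h import *
rel((.5140,.1875,.15),91.4)
import cv2
from rig import capture
S=capture('side'); cv2.imwrite('pics/side4.png',S)
cv2.imwrite('pics/c4.png',cv2.resize(cv2.convertScaleAbs(S[155:215,245:325],alpha=1.7),None,fx=10,fy=10,interpolation=cv2.INTER_CUBIC))
"
```

```text
time_s: 6.1
ee_pos: [0.5131, 0.1862, 0.1611]
eef_rot: [[-0.026, 1.0, 0.002], [1.0, 0.026, 0.001], [0.0, 0.002, -1.0]]
ft_force: [0.4, -1.0, -0.3]
width: 0.0242
time_s: 6.35
ee_pos: [0.5133, 0.186, 0.1615]
eef_rot: [[-0.065, 0.998, 0.003], [0.998, 0.065, 0.001], [0.0, 0.003, -1.0]]
ft_force: [0.8, 0.4, -0.5]
width: 0.0244
t 6.35 ee [0.5133 0.186  0.1615] F [ 0.8  0.4 -0.5] w 0.0244
turn [ 0.003 -0.001  0.041] shift [ 1.5  0.7 11.5]
```

View pics/c4.png

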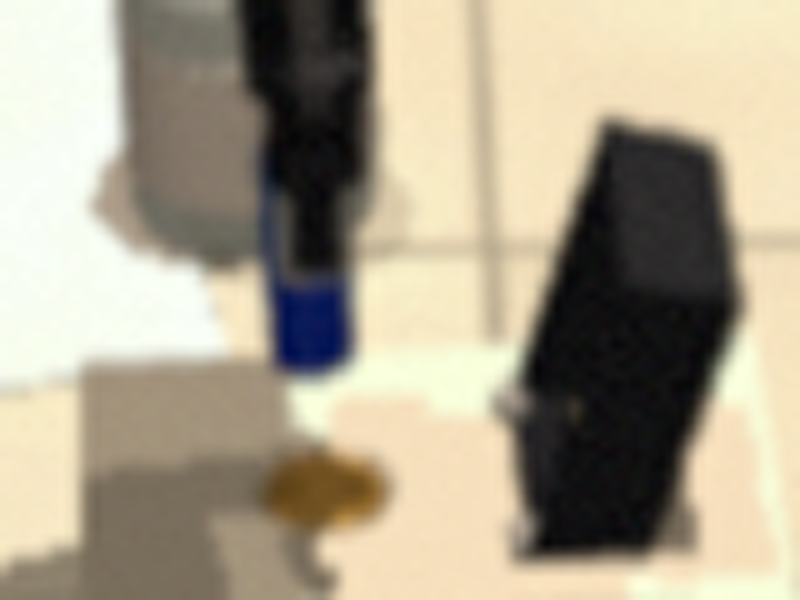

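Run:
```python
import cv2,numpy as np
from h import *
S=cv2.imread("pics/side4.png").astype(float)
# edges of blue by row: half-level crossing in red channel
for v in range(171,194,2):
    r=S[v,255:300,2]; b=S[v,255:300,0]
    print(v,r[8:32].astype(int))
p=np.array([.5133,.186,.1615])
for dz in(-.0393,-.0393+.046,-.0393+.07): print(dz,proj("side",p+[0,0,dz]),proj("side",p+[0,-.0125,dz]),proj("side",p+[-.0125,0,dz])[0],proj("side",p+[.0125,0,dz])[0])
print(proj("side",(.5124,.187,.075)))
w=cv2.inRange(cv2.cvtColor(S.astype(np.uint8),cv2.COLOR_BGR2HSV),(8,110,40),(30,255,255))[195:215,262:295]
ys,xs=np.nonzero(w);print(xs.min()+262,xs.max()+262,ys.min()+195,ys.max()+195,xs.mean()+262,ys.mean()+195)
```

```text
171 [ 77  78  78  79  78  78  73  56  25   6   9  11  10  11  10  12   9  19
  47  90 125 142 146 146]
173 [ 76  78  79  79  79  79  76  61  29  15  13  11  10   6  10  15  25  37
  61  93 121 132 139 145]
175 [ 72  73  75  76  77  77  77  68  39  37  40  23  10   7   9  24  44  57
  75 105 126 129 132 138]
177 [ 64  63  63  65  64  65  65  55  32  38  45  25   8   7  11  25  48  74
 105 126 130 130 134 142]
179 [ 68  65  61  60  59  60  61  54  35  38  45  24  11   8  10  21  50  84
 112 117 116 117 123 130]
181 [121 109  86  73  71  79  96  91  58  36  44  28  17  15  17  25  52  90
 125 134 137 141 142 143]
183 [147 142 134 138 139 136 137 125  81  32  30  36  35  29  28  28  50  97
 138 148 146 146 146 146]
185 [147 146 143 138 143 146 146 135  95  39   6   3   7   5   3  10  45  97
 139 147 146 145 145 146]
187 [146 146 146 145 146 146 146 138 105  47   4   6   6   7   7   6  34  89
 138 147 146 146 145 146]
189 [144 145 144 144 144 143 143 140 114  56   4   4   8   4   3   5  33  88
 138 147 147 146 146 146]
191 [107 107 106 103 102 102 101 102  93  61  35  23  23  23  30  53  83 120
 143 147 147 146 145 146]
193 [ 95  96  95  95  95  96  95  96  95  95  99 112 115 116 123 137 143 146
 146 146 146 145 146 146]
-0.0393 [276.07054062 190.67637003] [276.09694962 193.35230856] 271.58799680184484 280.5484012172537
0.006699999999999998 [275.50009418 177.09531936] [275.52320872 179.73783548] 270.91930186853097 280.0759961623722
0.030700000000000005 [275.19246523 169.77136379] [275.21373399 172.3942151 ] 270.55868337186706 279.82124320076923
[276.31324427 203.81447382]
271 282 200 207 276.7916666666667 203.73611111111111
```

```bash
python3 -c "
from h import *
rel((.5145,.1868,.120),91.4)"; python3 -m inch '[[0.003,-0.001,0.04,0.9,1.2,15,0.9],[0.003,-0.001,0.04,0.9,1.2,30,0.9],[0.003,-0.001,0.04,0.9,1.2,41,0.9],[0.003,-0.001,0.04,0.9,1.2,41,0.9]]'; python3 -c "
from h import *
rel((.5145,.1868,.112),91.4)
import cv2
from rig import capture
S=capture('side'); cv2.imwrite('pics/side5.png',S)
cv2.imwrite('pics/c5.png',cv2.resize(cv2.convertScaleAbs(S[155:215,245:325],alpha=1.7),None,fx=10,fy=10,interpolation=cv2.INTER_CUBIC))
"
```

```text
t 6.40 ee [0.5133 0.186  0.1614] F [-0.4  0.3 -0.2] w 0.024
turn [ 0.003 -0.001  0.04 ] shift [ 0.7  1.2 41.4]
time_s: 6.9
ee_pos: [0.5142, 0.1869, 0.1196]
eef_rot: [[-0.025, 1.0, -0.002], [1.0, 0.025, -0.001], [-0.001, -0.002, -1.0]]
ft_force: [0.0, -0.5, -0.8]
width: 0.024
t 6.90 ee [0.5142 0.1869 0.1196] F [ 0.  -0.5 -0.8] w 0.024
turn [-0.002  0.001  0.001] shift [-0.1  0.3  7.6]
```

View pics/c5.png

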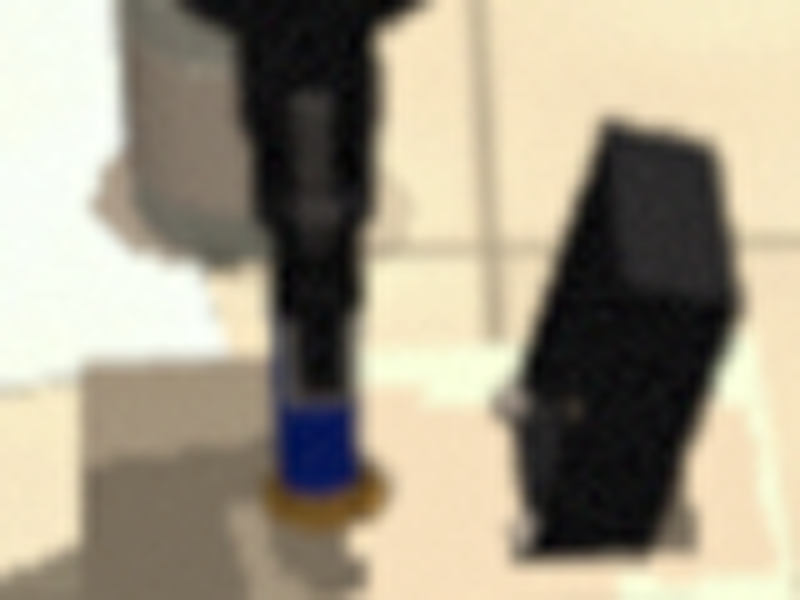

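```bash
python3 -m inch '[[-0.002,0.001,0,-0.9,1.6,0,0.9],[-0.002,0.001,0,-0.9,1.6,5,0.9],[-0.002,0.001,0,-0.9,1.6,9,0.9],[-0.002,0.001,0,-0.9,1.6,11,0.9]]';python3 -m inch '[[0,0,0,0,0,2,0.9],[0,0,0,0,0,4,0.9]]'; python3 -c "
from h import *
rel((.5158,.186,.112),91.4)
import cv2
from rig import capture
S=capture('side'); cv2.imwrite('pics/side6.png',S)
cv2.imwrite('pics/c6.png',cv2.resize(cv2.convertScaleAbs(S[155:215,245:325],alpha=1.7),None,fx=10,fy=10,interpolation=cv2.INTER_CUBIC))
"
```

```text
time_s: 7.45
ee_pos: [0.5163, 0.1862, 0.1095]
eef_rot: [[-0.025, 1.0, 0.002], [1.0, 0.025, 0.001], [0.001, 0.002, -1.0]]
ft_force: [-1.3, 0.0, 6.8]
width: 0.0243
time_s: 7.7
ee_pos: [0.5159, 0.1867, 0.1053]
eef_rot: [[-0.025, 1.0, 0.001], [1.0, 0.025, 0.002], [0.002, 0.001, -1.0]]
ft_force: [-2.3, 3.6, 3.0]
width: 0.0247
t 7.70 ee [0.5159 0.1867 0.1053] F [-2.3  3.6  3. ] w 0.0247
turn [ 0.001 -0.002  0.001] shift [-0.7 -0.1 -6.7]
```

View pics/c6.png

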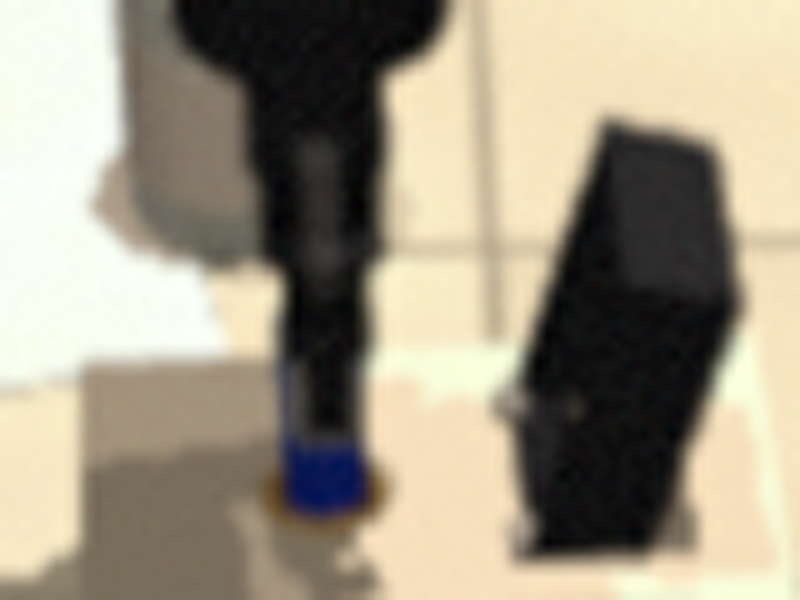

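```bash
python3 -m inch '[[0,0,0,1,-0.5,2,0.9],[0,0,0,1,-0.5,5,0.9],[0,0,0,1,-0.5,8,0.9],[0,0,0,1,-0.5,8,0.9]]'; python3 -c "
from h import *
rel((.5158,.186,.112),91.4)
import cv2
from rig import capture
S=capture('side'); cv2.imwrite('pics/side7.png',S)
cv2.imwrite('pics/c7.png',cv2.resize(cv2.convertScaleAbs(S[155:215,245:325],alpha=1.7),None,fx=10,fy=10,interpolation=cv2.INTER_CUBIC))
"
```

```text
time_s: 8.25
ee_pos: [0.5153, 0.1875, 0.0967]
eef_rot: [[-0.025, 1.0, 0.0], [1.0, 0.025, 0.001], [0.001, 0.0, -1.0]]
ft_force: [1.0, -0.4, -0.5]
width: 0.0243
t 8.25 ee [0.5153 0.1875 0.0967] F [ 1.  -0.4 -0.5] w 0.0243
turn [ 0.    -0.001  0.001] shift [ -1.5   0.5 -15.3]
```

View pics/c7.png

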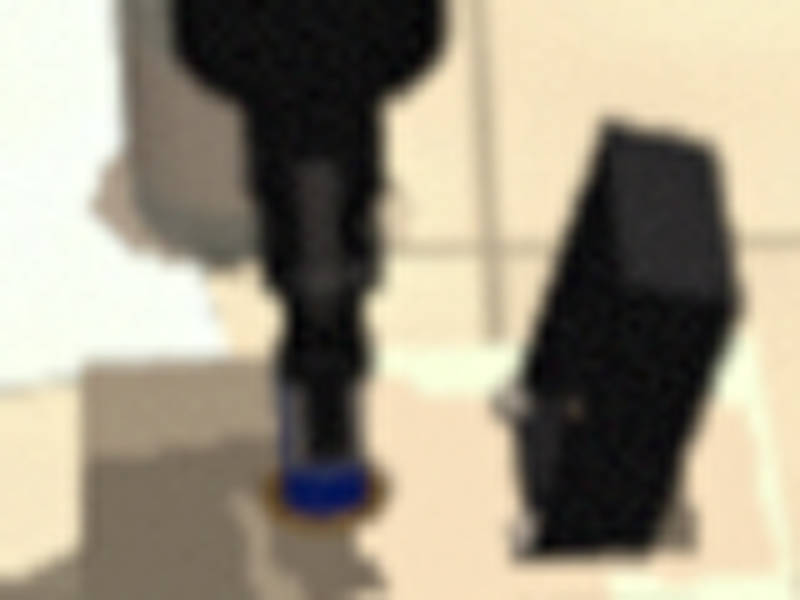

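The standard is in the cup: the body now ends at row 505 inside the brass ring, and the forces are near zero. I'll continue down.

```bash
python3 -m inch '[[0,0,0,0,0,4,0.9],[0,0,0,0,0,8,0.9],[0,0,0,0,0,12,0.9],[0,0,0,0,0,15,0.9],[0,0,0,0,0,16,0.9]]'
```

```text
time_s: 8.93
ee_pos: [0.5153, 0.1875, 0.0807]
eef_rot: [[-0.025, 1.0, 0.0], [1.0, 0.025, 0.001], [0.001, 0.0, -1.0]]
ft_force: [-0.6, 0.2, -1.3]
width: 0.0244
```

```bash
python3 -m inch '[[0,0,0,0,0,1.5,0.9],[0,0,0,0,0,1.5,0.9],[0,0,0,0,0,1.5,0.45],[0,0,0,0,0,1.5,0.45],[0,0,0,0,0,1.5,0.45],[0,0,0,0,0,-30,0.45],[0,0,0,0,0,-80,0.45],[0,0,0,0,0,-100,0.45]]'
python3 -c "
from h import *
rel((.5158,.186,.112),91.4)
import cv2
from rig import capture
S=capture('side'); cv2.imwrite('pics/side8.png',S)
cv2.imwrite('pics/c8.png',cv2.resize(cv2.convertScaleAbs(S[145:225,235:335],alpha=1.5),None,fx=7,fy=7,interpolation=cv2.INTER_CUBIC))
"
```

```text
time_s: 9.93
ee_pos: [0.516, 0.1875, 0.1834]
eef_rot: [[-0.025, 1.0, 0.005], [1.0, 0.025, 0.002], [0.002, 0.005, -1.0]]
ft_force: [0.1, -0.3, -0.9]
width: 0.0473
t 9.93 ee [0.516  0.1875 0.1834] F [ 0.1 -0.3 -0.9] w 0.0473
turn [ 0.005 -0.002  0.001] shift [-1.7 -0.6 71.4]
```

View pics/c8.png

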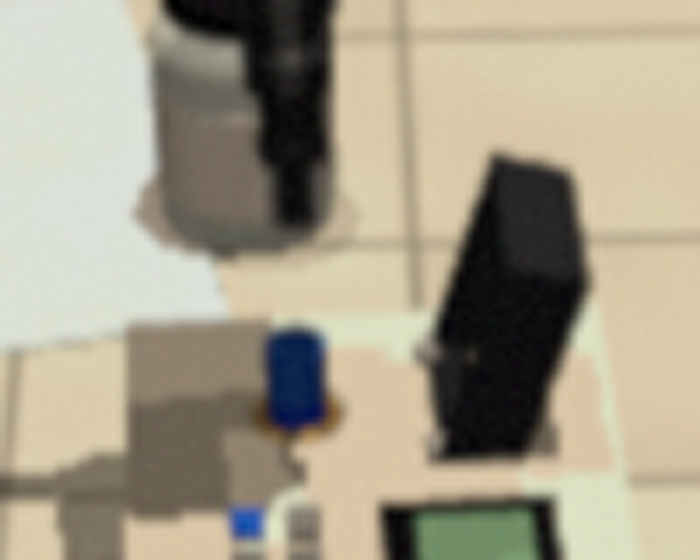

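Run:
```python
from h import *
a=np.linspace(0,6.28,60)
r=np.array([proj("side",(.5145+.013*np.cos(t),.187+.013*np.sin(t),.110)) for t in a]);print("top ring pred",r.min(0),r.max(0),"obs toprow",145+330/7-.4,"cols",235+266/7-.4,235+326/7-.4)
h=np.array([.569,.188,.075])
for th in(1.65,1.75,1.85,1.9):
    e=h+[-.1*np.cos(th)+.035*np.sin(th),-.04,.1*np.sin(th)+.035*np.cos(th)]
    f=h+[-.1*np.cos(th),-.04,.1*np.sin(th)]
    print(th,"outer",(proj("side",e)-[235,145]+.4)*7,"inner",(proj("side",f)-[235,145]+.4)*7,e)
rel((.67,.190,.20),91.4)
```

```text
top ring pred [272.01649375 191.20660139] [281.2708753  196.74881108] obs toprow 191.74285714285713 cols 272.6 281.1714285714286
1.65 outer [543.65698535 270.54207503] inner [452.78222048 266.75711936] [0.61180236 0.148      0.17191727]
1.75 outer [568.02785438 280.07255639] inner [478.65181105 268.90461729] [0.62126411 0.148      0.16715998]
1.85 outer [590.86586509 291.52507939] inner [503.98847282 273.15277583] [0.63020366 0.148      0.16148186]
1.9 outer [601.63391914 297.92740131] inner [516.3674411  276.04756895] [0.63444946 0.148      0.15831487]
t 9.97 ee [0.5165 0.1876 0.185 ] F [ 0.6 -0.3  2.1] w 0.0469
turn [ 0.007 -0.002  0.001] shift [ -1.5 153.6 -14. ]
```

Blue is seated upright: its top is at row 191.7 against 191.2 predicted. The lid is at about 1.84 rad. Next I'll close the fingers and go behind the lid.

```bash
python3 -m inch '[[0.007,-0.002,0,0,0,-55,1],[0.007,-0.002,0,-1,50,-55,1],[0.007,-0.002,0,-2,100,-55,1],[0.007,-0.002,0,-3.4,151,-55,1],[0.007,-0.002,0,-3.4,151,-55,1],[0.007,-0.002,0,-3.4,151,-20,1],[0.007,-0.002,0,-3.4,151,10,1],[0.007,-0.002,0,-3.4,151,10,1]]'
python3 -c "
from h import *
rel((.668,.188,.14),91.4)
import cv2
from rig import capture
S=capture('side'); cv2.imwrite('pics/side9.png',S)
cv2.imwrite('pics/c9.png',cv2.resize(cv2.convertScaleAbs(S[125:225,235:360],alpha=1.5),None,fx=6,fy=6,interpolation=cv2.INTER_CUBIC))
"
```

```text
time_s: 10.98
ee_pos: [0.6659, 0.1881, 0.1736]
eef_rot: [[-0.025, 1.0, -0.006], [1.0, 0.025, -0.001], [-0.0, -0.006, -1.0]]
ft_force: [-0.3, -0.1, 0.1]
width: -0.0002
t 10.97 ee [0.6659 0.1881 0.1736] F [-0.3 -0.1  0.1] w -0.0002
turn [-0.006  0.     0.001] shift [-0.1  2.3 33.6]
```

View pics/c9.png

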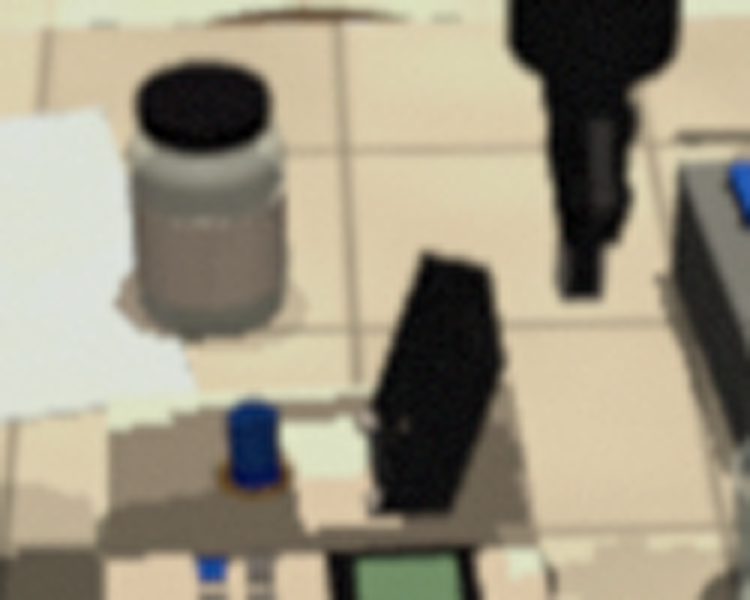

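```bash
python3 -m inch '[[-0.006,0,0,0,2,20,1],[-0.006,0,0,0,2,33,1],[-0.006,0,0,0.4,-15,33,1],[-0.006,0,0,0.7,-28,31,1],[-0.006,0,0,1,-40,30,1],[-0.006,0,0,1.2,-49,28.5,1],[-0.006,0,0,1.6,-64,21.5,1],[-0.006,0,0,2,-79,15.5,1]]'
python3 -c "
from h import *
rel((.5506,.1885,.1575),91.4)
import cv2
from rig import capture
S=capture('side'); cv2.imwrite('pics/side10.png',S)
cv2.imwrite('pics/c10.png',cv2.resize(cv2.convertScaleAbs(S[125:225,235:360],alpha=1.5),None,fx=6,fy=6,interpolation=cv2.INTER_CUBIC))
"
```

```text
time_s: 12.02
ee_pos: [0.5868, 0.1882, 0.1609]
eef_rot: [[-0.025, 1.0, 0.004], [1.0, 0.025, -0.0], [-0.0, 0.004, -1.0]]
ft_force: [1.9, 1.2, -0.5]
width: -0.0001
t 12.03 ee [0.5868 0.1882 0.1609] F [ 1.9  1.2 -0.5] w -0.0001
turn [0.004 0.    0.001] shift [  1.2 -36.2   3.3]
```

View pics/c10.png

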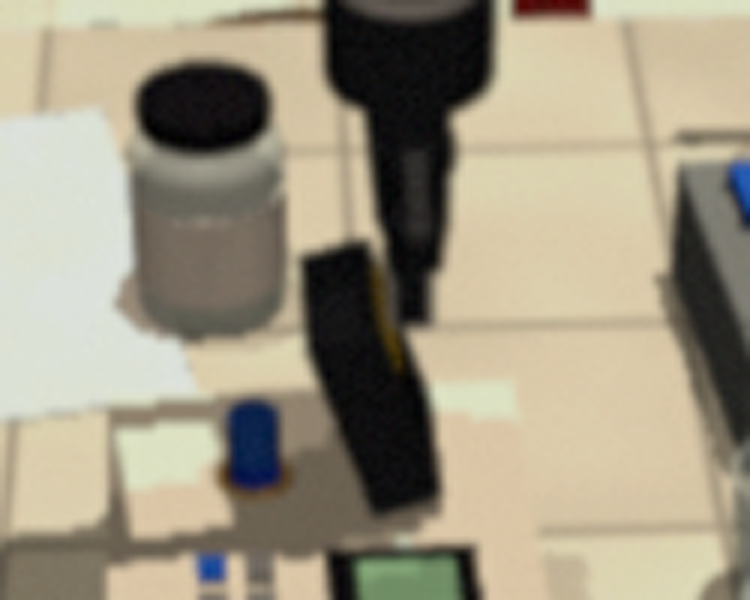

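The lid follows the finger: it is leaning toward the robot, with the fingertip on the yellow pad at about (410,320). I'll continue along the arc.

```bash
python3 -m inch '[[0.004,0,0,0.5,-19,2,1],[0.004,0,0,1,-36,3.5,1],[0.004,0,0,1.4,-51,8,1],[0.004,0,0,1.7,-64,14,1],[0.004,0,0,2,-74,21,1],[0.004,0,0,2.2,-83,29,1],[0.004,0,0,2.2,-83,29,1]]'
python3 -c "
from h import *
rel((.4895,.1885,.111),91.4)
import cv2
from rig import capture
S=capture('side'); cv2.imwrite('pics/side11.png',S)
cv2.imwrite('pics/c11.png',cv2.resize(cv2.convertScaleAbs(S[125:225,235:360],alpha=1.5),None,fx=6,fy=6,interpolation=cv2.INTER_CUBIC))
"
```

```text
time_s: 12.95
ee_pos: [0.5017, 0.1885, 0.1319]
eef_rot: [[-0.026, 1.0, -0.002], [1.0, 0.026, -0.0], [-0.0, -0.002, -1.0]]
ft_force: [-0.5, -0.1, 0.2]
width: 0.0003
t 12.95 ee [0.5017 0.1885 0.1319] F [-0.5 -0.1  0.2] w 0.0003
turn [-0.002  0.     0.002] shift [  0.3 -12.2  21. ]
```

View pics/c11.png

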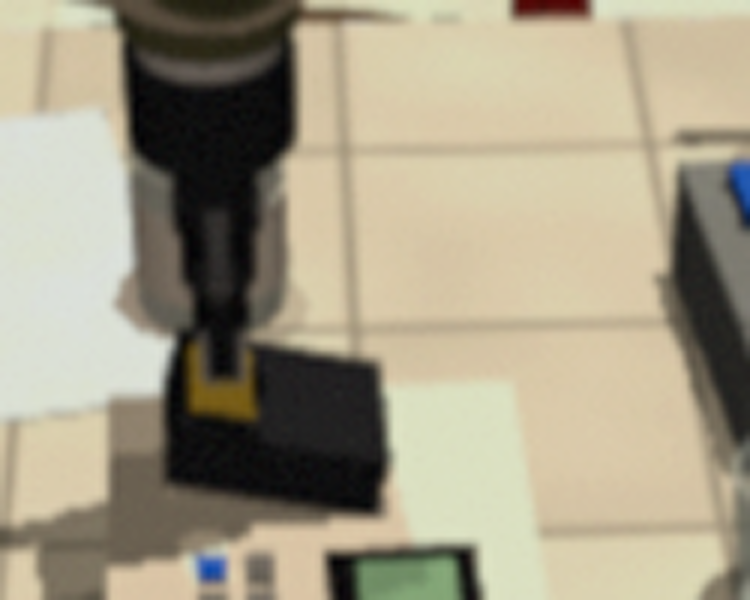

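```bash
python3 -m inch '[[-0.002,0,0,0.3,-5,6,1],[-0.002,0,0,0.3,-9,12,1],[-0.002,0,0,0.3,-11,16,1],[-0.002,0,0,0.3,-12,19,1],[-0.002,0,0,0.3,-12,19,1]]';python3 -m inch '[[0,0,0,0,0,1,1],[0,0,0,0,0,2,1],[0,0,0,0,0,2,1]]'
```

```text
time_s: 13.62
ee_pos: [0.4906, 0.1885, 0.1135]
eef_rot: [[-0.026, 1.0, 0.002], [1.0, 0.026, 0.0], [-0.0, 0.002, -1.0]]
ft_force: [2.4, 0.1, 4.8]
width: -0.0001
time_s: 14.0
ee_pos: [0.4899, 0.1885, 0.1118]
eef_rot: [[-0.026, 1.0, 0.001], [1.0, 0.026, -0.0], [-0.0, 0.001, -1.0]]
ft_force: [-1.6, 0.2, 8.0]
width: 0.0
```

```bash
python3 -m inch '[[0,0,0,0,0,1,1],[0,0,0,0,0,1,1]]';python3 -m inch '[[0,0,0,0,0,1,1],[0,0,0,0,0,1,1]]';python3 -m inch '[[0,0,0,0,0,1,1],[0,0,0,0,0,1,1]]'
```

```text
time_s: 14.25
ee_pos: [0.4897, 0.1885, 0.1113]
eef_rot: [[-0.026, 1.0, 0.001], [1.0, 0.026, -0.0], [-0.0, 0.001, -1.0]]
ft_force: [-0.6, -0.3, 9.9]
width: -0.0002
time_s: 14.5
ee_pos: [0.4894, 0.1885, 0.1108]
eef_rot: [[-0.026, 1.0, 0.001], [1.0, 0.026, -0.0], [-0.0, 0.001, -1.0]]
ft_force: [-1.2, -0.3, 8.8]
width: -0.0004
time_s: 14.75
ee_pos: [0.4892, 0.1885, 0.1104]
eef_rot: [[-0.026, 1.0, 0.001], [1.0, 0.026, -0.0], [-0.0, 0.001, -1.0]]
ft_force: [-0.3, -0.8, 9.4]
width: 0.0002
```

```bash
python3 -m inch '[[0,0,0,0,0,2,1],[0,0,0,0,0,2,1]]';python3 -m inch '[[0,0,0,0,0,2,1],[0,0,0,0,0,2,1]]'
```

```text
time_s: 15.0
ee_pos: [0.4891, 0.1885, 0.1099]
eef_rot: [[-0.027, 1.0, 0.002], [1.0, 0.027, -0.0], [-0.0, 0.002, -1.0]]
ft_force: [-4.8, -1.3, 18.4]
width: 0.0001
time_s: 15.25
ee_pos: [0.4891, 0.1885, 0.1098]
eef_rot: [[-0.027, 1.0, 0.004], [1.0, 0.027, -0.0], [-0.0, 0.004, -1.0]]
ft_force: [-4.1, -1.9, 23.3]
width: -0.0001
```

```bash
python3 -m inch '[[0,0,0,0,0,2,1],[0,0,0,0,0,2,1]]'
```

```text
time_s: 15.5
ee_pos: [0.4891, 0.1885, 0.1098]
eef_rot: [[-0.027, 1.0, 0.005], [1.0, 0.027, -0.0], [-0.0, 0.005, -1.0]]
ft_force: [-4.4, -2.3, 23.2]
width: -0.0006
```

The force has climbed from 9 N to 23 N while z stays at 0.1098, so the lid is on its hard stop. I'll hold a moment and look.

```bash
python3 -m inch '[[0,0,0,0,0,2,1],[0,0,0,0,0,2,1],[0,0,0,0,0,2,1],[0,0,0,0,0,2,1]]'; python3 -c "
from h import *
import cv2
from rig import capture
S=capture('side'); cv2.imwrite('pics/side12.png',S)
cv2.imwrite('pics/c12.png',cv2.resize(cv2.convertScaleAbs(S[125:225,235:360],alpha=1.5),None,fx=6,fy=6,interpolation=cv2.INTER_CUBIC))
h=np.array([.5695,.188,.075])
for th in(0,.05):
  for s in(0,.1):
    e=h+[-s*np.cos(th)+.035*np.sin(th),-.04,s*np.sin(th)+.035*np.cos(th)];f=h+[-s*np.cos(th),-.04,s*np.sin(th)]
    print(th,s,(proj('side',e)-[235,125]+.4)*6,(proj('side',f)-[235,125]+.4)*6)
"
```

```text
time_s: 16.0
ee_pos: [0.4891, 0.1885, 0.1098]
eef_rot: [[-0.027, 1.0, 0.007], [1.0, 0.027, -0.0], [-0.0, 0.007, -1.0]]
ft_force: [-5.1, -2.0, 23.4]
width: -0.0
0 0 [372.53945797 463.98626172] [373.07401347 523.3140702 ]
0 0.1 [154.46633676 469.55940593] [158.54913252 529.04465079]
0.05 0 [376.33832248 463.96455167] [373.07401347 523.3140702 ]
0.05 0.1 [157.99143614 460.87569359] [158.2441137  520.66180983]
```

View pics/c12.png

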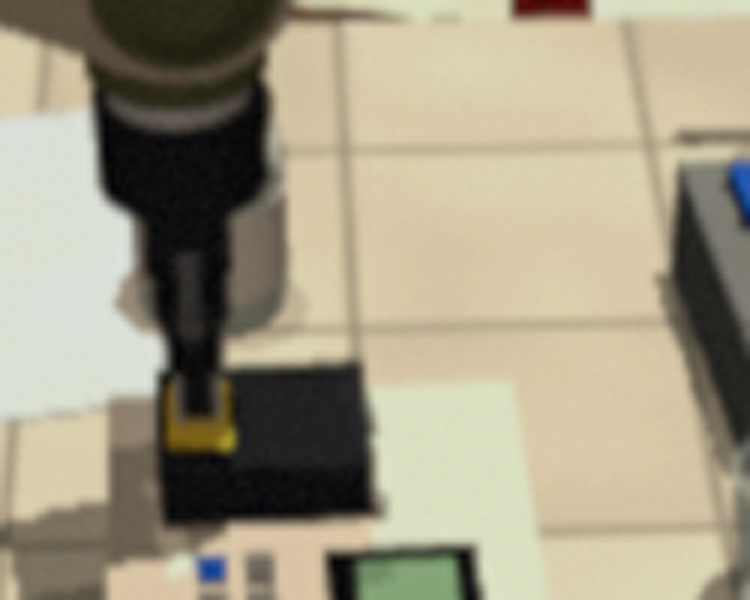

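View pics/side12.png

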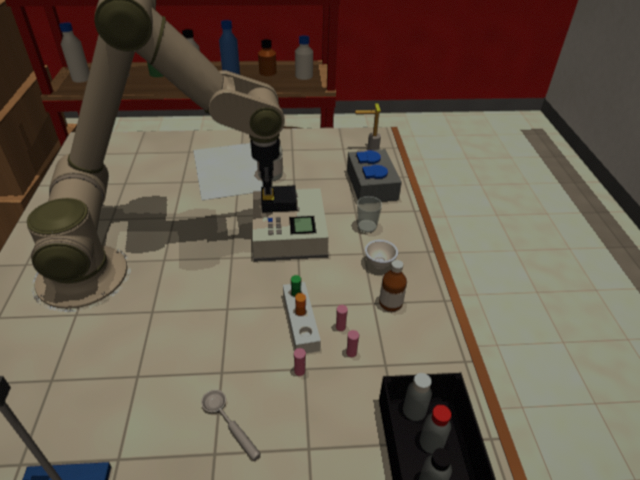

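The lid lies level, with its lower edge at rows 515–523 across its length. The fingertip is pressing on the yellow pad at about (200,415) in the crop. In the full view the amber and green standards and the other things are where they were. I'm handing in.

```bash
python3 -c "
from rig import workorder,telemetry
print(workorder.sign_off()); s=telemetry.read_state(); print(s['time_s'],s['ee_pos'],s['ft_force'])"
```

```text
the job is handed in; nothing more can be done
None
the job is handed in; nothing more can be done
```

The job is handed in: the blue standard is in the photometer well, and the arm is holding the lid shut on its stop at about 16 s of the 53 s allowed.

**What I did:** I took the blue standard from the rack and turned it to check for tilt. I then corrected its position over the well by about 1–2 mm, lowered it into the cup and let go. The side view showed it upright and at full depth (top edge at row 191.7, 191.2 predicted). I then swung the lid over from behind with closed fingers and pressed on the yellow pad.

**Last checks:**
- **Lid:** the push rose from about 9 N to 23 N while the fingertip height stayed at 0.1098 m. That, and a level lid in the side view, means it is on its hard stop. The expected height was about 0.111 m, which is within the calibration error.
- **Other objects:** amber, green, jar, beaker, reagent bottle, mortar and scoop look unmoved in the side view.

**What disagreed or could not be checked:**
- The two cameras differed by 2–4 mm on positions.
- The bottom of the held standard appeared 2–4 mm higher than predicted, and I never explained it.
- There was brief contact of about 7 N as the standard entered the cup.
- I could not read the lid and plunger joints directly, and no verdict was reported. The state reading after hand-in was also refused.

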